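# Pack the popcorn kit into the red tub

### The job

Pack the popcorn kit into the red tub: stand the pale bamboo bowl upright inside the white ring and only then close it with the blue silicone lid, seated flat on its rim; stand the green-capped glass shaker inside the green ring and the yellow-capped one inside the yellow ring. The shakers and the bowl may go in in any order; keep all shakers upright throughout, and leave the dark bowl and the black-capped shaker where they are.

Things in the scene. Friction and masses are not known exactly. Their poses are not given: they have to be found in the camera images.
- tub: Shallow open red plastic tub, fixed: outside 330 mm along its x, 190 mm along its y, 55 mm high, walls and floor 5 mm thick. Origin: centre of the underside, on the table; z up. The three rings stand in a row along its x, about 95 mm apart and within 10 mm of its middle line, in an order that changes.
- ring_white: White plastic ring fixed on the floor of the red tub: opening 74 mm across, 84 mm outside, 8 mm high; the tub floor shows inside it. Origin: centre of the ring at the level of the tub floor; z up. Place of the pale bowl.
- ring_green: Green plastic ring fixed on the floor of the red tub: opening 64 mm across, 74 mm outside, 8 mm high; the tub floor shows inside it. Origin: centre of the ring at the level of the tub floor; z up. Place of the green-capped shaker.
- ring_yellow: Yellow plastic ring fixed on the floor of the red tub: opening 64 mm across, 74 mm outside, 8 mm high; the tub floor shows inside it. Origin: centre of the ring at the level of the tub floor; z up. Place of the yellow-capped shaker.
- bowl: Pale bamboo bowl, open side up: 45 mm tall, 66 mm across at the rim, narrowing to 60 mm at 10 mm height and 52 mm at the foot; wall 5 mm, mouth 56 mm across. Origin: centre of the underside; z up. About 90 g, loose. Can be gripped across the outside.
- lid: Blue silicone lid (rigid): a flange 76 mm across and 4 mm thick, with a plug below it 40 mm across and 5 mm deep that drops into the bowl's mouth, and on top a knob 18 mm across and 20 mm tall (29 mm tall overall). Origin: centre of the plug's underside; z up. Lies plug down on the table; about 50 g. Seated on the bowl, its origin is 40 mm above the bowl's origin.
- shaker_green: Glass shaker with a green twist cap, upright: glass 44 mm across and 66 mm tall, cap 40 mm across on top of it, 85 mm tall overall. Origin: centre of the underside; z up. About 120 g, loose. Belongs in the green ring.
- shaker_yellow: Glass shaker with a yellow twist cap, upright: glass 44 mm across and 66 mm tall, cap 40 mm across on top of it, 85 mm tall overall. Origin: centre of the underside; z up. About 120 g, loose. Belongs in the yellow ring.
- shaker_black: Glass shaker with a black twist cap, upright: glass 44 mm across and 66 mm tall, cap 40 mm across on top of it, 85 mm tall overall. Origin: centre of the underside; z up. About 120 g, loose. Does not belong in the tub.
- bowl_dark: Dark wooden bowl of the same shape and size as the pale one. Origin: centre of the underside; z up. Does not belong in the tub.
Not all that is in view belongs to the job. Of the things that look like the lid, the smaller one is meant. Several things have the shape of the ring_yellow; the one meant has the colours described above.

How it is judged (in metres and radians):
On the way, in this order (a step that is already met when the one before it is completed fails the run):
1. the pale bowl stands released inside the white ring, still without its lid (horizontal distance between bowl and ring_white below 0.012 m and z of bowl in the frame of ring_white between -0.004 and 0.004 m and angle between bowl's own z axis and vertical below 0.1 rad and linear speed of bowl below 0.02 m/s and angular speed of bowl below 0.2 rad/s and contact force between the fingers and bowl below 0.1 N and horizontal distance between lid and bowl above 0.06 m), for 0.2 s.
2. the blue lid is seated on the bowl in the ring (horizontal distance between bowl and ring_white below 0.012 m and z of bowl in the frame of ring_white between -0.004 and 0.004 m and angle between each of bowl, lid's own z axis and vertical below 0.1 rad and linear speed of each of bowl, lid below 0.02 m/s and angular speed of bowl below 0.2 rad/s and horizontal distance between lid and bowl below 0.01 m and z of lid in the frame of bowl between 0.036 and 0.0435 m), for 0.2 s.
At the end, for the whole second after the job is handed in: Pale bowl upright on the tub floor in the white ring, lid seated flat on it (within 10 mm), green and yellow shakers upright on the floor in their rings (all within 12 mm of centre); dark bowl and black-capped shaker within 20 mm of their start; all released and at rest (all of step 2 and horizontal distance between shaker_green and ring_green below 0.012 m and z of shaker_green in the frame of ring_green between -0.004 and 0.004 m and angle between each of shaker_green, shaker_yellow, bowl_dark, shaker_black's own z axis and vertical below 0.1 rad and linear speed of each of shaker_green, shaker_yellow below 0.02 m/s and angular speed of each of shaker_green, shaker_yellow below 0.2 rad/s and horizontal distance between shaker_yellow and ring_yellow below 0.012 m and z of shaker_yellow in the frame of ring_yellow between -0.004 and 0.004 m and distance of each of bowl_dark, shaker_black from where it was at the start of the episode below 0.02 m); the robot touches nothing.
It fails at once if a look-alike (dark bowl or black-capped shaker) is moved by more than 20 mm (distance of any of bowl_dark, shaker_black from where it was at the start of the episode above 0.02 m).
It fails at once if a shaker is tipped by more than about 35 degrees (angle between any of shaker_green, shaker_yellow, shaker_black's own z axis and vertical above 0.6 rad).
It also fails if it takes over 120 s, if anything falls off the work surface, if the arm or the gripper's body presses on something with over 40 N, if the wrist force passes 120 N, or if a joint passes its speed limit or range.

### The arm

A 6-joint arm with a two-finger parallel gripper is mounted at the origin on the work surface. World frame = base frame: x ahead of the robot, y to its left, z up, the work surface at z = 0. Lengths are in mm, angles in rad, forces in N, time in s.
With the tool pointing down it reaches from about 350 to 725 mm from the base axis. Payload 4.3 kg.
Tool frame: the origin (TCP) lies at the very end of the fingers, on their centre line; the grasp point (between the pads) lies ctrl.grip_point_offset behind it (ctrl.grip_point_offset is the distance from the TCP to the grasp point, in mm); z points along the fingers, y is the line along which they close (so a half turn about z gives the same grasp; the last joint's range is limited). The gripper opens to 85 mm and grips with 20 to 120 N. Pads are 22 mm wide; open, the fingers measure 114 mm over their backs; the gripper's body (76 mm by 85 mm) begins 54 mm behind the grasp point. The pads swing forward as they close: fully open they stand 13 mm farther back than shut.
Start: joints at [1.147, 0.377, 0.081, 1.274, 0, 1.46], TCP at [177.496, 546.957, 231.329] pointing down, gripper open.
Joint ranges: [-2.72, 2.72], [-0.84, 1.66], [-1.02, 1.22], [-1.77, 2.12], [-1.37, 1.28], [-3.14, 3.14]. Speed limits (rad/s): [2.57, 2.57, 3.14, 3.14, 3.14, 3.14].

### API

Orientations are given as a rotation vector (axis times angle).
In Python, from rig import ctrl, optics, order, outline_of, place_of gives the robot as it stands.
- The arm moves only by the shell command python3 -m inch [OPENING] [FORCE], which reads ROWS from standard input. ROWS is 1 to 10 rows, parted by semicolons, with the numbers parted by commas; each row has 4 numbers: dx, dy, dz in mm, then a turn about the tool's z in rad; each row shifts and turns the commanded pose from where the row before left it, along the tool's axes as they then stand; what a row does not reach is not made up. A row lasts 1/12 s, in which the tool goes at most 41.7 mm and 0.125 rad, less where a joint would pass 70% of its speed; a pose out of reach is approached as far as the arm can. OPENING is the finger opening in mm, set as the command begins (- or left out keeps the last). The fingers move at their own pace and stop on an object; FORCE is the grip in N (left out, the last holds). Time passes only in rows, so rows that do not move let the fingers close. It prints the time, the measured TCP pose, the force, the opening and the grip force at its end. Input that does not fit is refused with a message, and nothing moves.
- ctrl.observe(): the state, without advancing time (a new reading comes with each control period).
- optics.capture(name): name is "scene" or "top" or "wrist"; returns the picture (420x560x3 uint8, red, green, blue); there is no depth.
- optics.get_calibration(name): a dict with "fx", "fy", "cx", "cy" (pixels), "xyz" and "rotation" of the camera in the world. Camera axes: x right, y up, looking along -z (the intrinsics and any distortion apply to the point x, -y, -z); pixel columns grow to the right and rows downward; lengths in mm; the calibration is good to about 2 mm. A picture is of the moment at which its call begins: read the wrist's pose just before it. get_calibration takes no time and is no camera call; for the wrist camera it gives the pose at the moment of the call.
- order.finish_job(): hands the job in; it is judged then, once.
Trained networks look in the newest picture that a camera, given by its name, has taken for a name from the list of things; names that differ only in an ending like _2 or _b are one class to them, and where a whole thing is asked for, a point or a joint stands for the part that bears it (a point fixed in the world has none). Each returns a list of dicts, best first, with "p" (0 to 1); they miss things now and then, are a little off and sometimes report something else, mostly with a low value. They report only what shows in the picture. A call takes as long as a camera call. They do not tell look-alikes from the thing itself.
- outline_of(name, camera): "region" (420x560 bool, what is visible of it) and "box" ([left, top, right, bottom] in pixels, round what is visible of it).
- place_of(name, camera): "position" ([column, row] in pixels: a listed point, or the origin of a listed thing).
The state is a dict: "time_s": time; "qpos": joint angles; "joint_vel": joint speeds; "joint_efforts": joint torques, N m; "position": TCP position; "orientation": TCP orientation; "force": force on the tool from outside, world axes, zero at the start; "moment": the same for the moment, N m; "finger_gap": finger opening in mm; "grip_force": force on a finger pad.
Only numpy, scipy, OpenCV 4.12 (cv2) and the standard library are available. Lean on these libraries where they do the work, as an engineer would, in place of code of your own. Each camera call takes 0.05 s, during which the arm holds its last target. There are 200 camera calls.

## Working session

There is one attempt and no reset: what is moved stays moved. The work goes in short steps, Python scripts to look and compute and a shell command to move; the robot and the scene stay as the last step left them, time stands still between calls to the robot, and variables do not carry over. Pictures are saved under pics/ and viewed, at most 14 in all, crops included, and the job is handed in when it is done.

```bash
ls; mkdir -p pics
python3 - <<'E'
from rig import ctrl, optics
import cv2
print(ctrl.observe(), ctrl.grip_point_offset)
for n in ("scene","top"):
    im=optics.capture(n); cv2.imwrite(f"pics/{n}0.png",im[...,::-1]); print(n,optics.get_calibration(n))
E
```

```text
pics
{'time_s': 0.0, 'qpos': array([1.14668093e+00, 3.78116754e-01, 7.96176545e-02, 1.27440099e+00,
       1.34170828e-05, 1.46048885e+00]), 'joint_vel': array([ 0.00133068,  0.00032942,  0.00154298, -0.00015467, -0.00024855,
        0.00068433]), 'joint_efforts': array([ 4.26543784e-04, -4.63610351e+01,  2.69872874e+01,  2.07571284e-02,
       -1.29652708e-04,  1.01790651e-06]), 'position': array([177.2127898 , 546.31450222, 230.32703875]), 'orientation': array([-0.49081922, -3.10243768,  0.00318116]), 'force': array([-0.34827049, -0.85871943,  0.00427859]), 'moment': array([-0.04106479,  0.00243543, -0.07257279]), 'grip_force': 0.0, 'finger_gap': 85.43539543743836} 18.700000000000003
scene {'fx': 386.00191247167817, 'fy': 386.00191247167817, 'cx': 272.23757236013574, 'cy': 205.94151697488996, 'xyz': array([931.58386884, 247.90759545, 665.67533962]), 'rotation': array([0.44914441, 0.73956839, 1.99404511])}
top {'fx': 387.94794130886555, 'fy': 387.94794130886555, 'cx': 275.54981156460985, 'cy': 212.60836562338008, 'xyz': array([ 407.17614203,  -16.27162771, 1009.15931314]), 'rotation': array([ 0.04202734, -0.07135819, -1.58777806])}
```

View pics/top0.png

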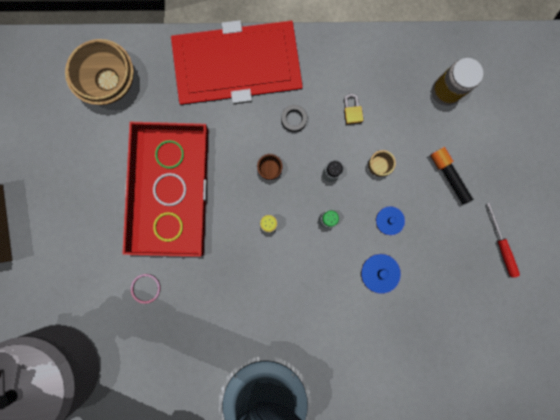

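View pics/scene0.png

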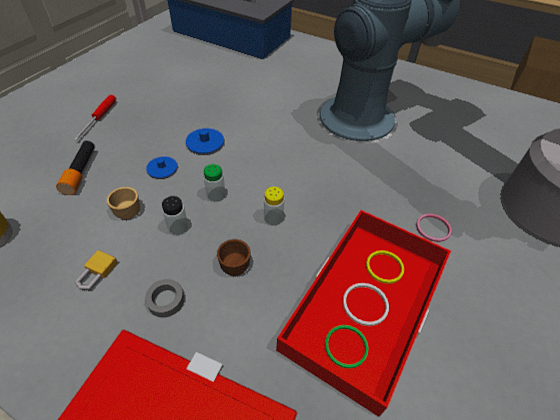

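The top view has the pale bowl at (382,163), the small lid at (390,221) and the dark bowl at (269,167). The shakers are green (330,218), yellow (268,224) and black (334,171). In the tub the rings run green (169,154), white (169,190), yellow (167,227). The big bamboo bowl, big lid and pink and grey rings are distractors.

```bash
cat > h.py <<'E'
import numpy as np, cv2
from scipy.spatial.transform import Rotation as R
from rig import ctrl, optics, order, outline_of, place_of
def ray(cal,px):
    d=np.array([(px[0]-cal['cx'])/cal['fx'],-(px[1]-cal['cy'])/cal['fy'],-1.])
    return cal['xyz'],R.from_rotvec(cal['rotation']).apply(d)
def at(cal,px,z):
    o,d=ray(cal,px); return (o+d*(z-o[2])/d[2])[:2].round(1)
def proj(cal,p):
    c=R.from_rotvec(cal['rotation']).inv().apply(np.asarray(p,float)-cal['xyz'])
    return np.array([cal['cx']+cal['fx']*c[0]/-c[2],cal['cy']-cal['fy']*c[1]/-c[2]])
def tool(target,yaw=None):
    """offset in tool axes from measured pose to world target TCP"""
    s=ctrl.observe(); r=R.from_rotvec(s['orientation'])
    print('tool',s['position'].round(1),'y axis deg',np.degrees(np.arctan2(*r.as_matrix()[[1,0],1])).round(1),'delta',r.inv().apply(np.asarray(target)-s['position']).round(1))
E
python3 - <<'E'
from h import *
Z=dict(bowl=0,lid=0,shaker_green=0,shaker_yellow=0,shaker_black=0,bowl_dark=0,ring_white=5,ring_green=5,ring_yellow=5,tub=0)
for n in Z:
  for c in ("top","scene"):
    if n in("bowl","lid"): pass
    optics.capture(c) if n=="bowl" else 0
    cal=optics.get_calibration(c)
    for d in place_of(n,c)[:4]:
        if d['p']>.3: print(n,c,round(d['p'],2),np.round(d['position'],1),at(cal,d['position'],Z[n]))
E
```

```text
bowl top 0.73 [373.7 165.1] [ 601.3 -297.6]
bowl scene 0.96 [127.3 213.7] [ 606.6 -301.2]
lid top 0.93 [380.9 273.2] [ 317.7 -305.9]
lid top 0.6 [392.1 218.9] [ 458.1 -340.8]
lid scene 0.78 [208.6 143.5] [ 315.8 -290.6]
lid scene 0.71 [162.3 169.1] [ 455.1 -330.2]
shaker_green top 0.77 [325.3 217.9] [ 463.7 -165.4]
shaker_green scene 0.92 [218.8 195.7] [ 456.9 -157.9]
shaker_yellow top 0.6 [326.1 221.5] [ 454.3 -167.3]
shaker_black top 0.91 [330.3 174.5] [ 578.  -181.8]
shaker_black scene 0.78 [179.3 228.3] [ 579.9 -175.5]
shaker_black scene 0.38 [346.2 344.9] [634.  238.3]
bowl_dark top 0.81 [268.8 172.8] [585. -20.]
bowl_dark scene 0.97 [233.  264.2] [596.7 -24.2]
ring_white top 0.48 [172.2 189.7] [543.6 231.4]
ring_white top 0.34 [327.6 174.9] [ 576.2 -173.9]
ring_white scene 0.86 [366.3 306.2] [549.4 242.3]
ring_green top 0.53 [170.7 153. ] [640.2 235.3]
ring_green scene 0.59 [346.1 346.7] [639.2 239.5]
ring_yellow top 0.69 [375.1 165.5] [ 599.2 -299.8]
ring_yellow top 0.64 [389.4 219.7] [ 455.8 -332. ]
ring_yellow top 0.58 [148.5 288.2] [292.2 291.2]
ring_yellow top 0.52 [173.  223.1] [456.9 229.2]
ring_yellow scene 0.8 [432.6 228.2] [300.4 301.1]
ring_yellow scene 0.62 [382.2 270.4] [459.8 241.8]
tub top 0.62 [169.4 190.1] [543.4 239.9]
tub scene 0.92 [364.2 303.9] [544.1 237.2]
```

```bash
cat >> h.py <<'E'
from scipy.optimize import least_squares
a=np.linspace(0,2*np.pi,48,endpoint=False)
def circ(r,z): return np.c_[r*np.cos(a),r*np.sin(a),0*a+z]
CAP=np.r_[circ(20,66),circ(20,85)]; LID=np.r_[circ(38,5),circ(38,9),circ(9,29)]
BOWL=np.r_[circ(26,0),circ(30,10),circ(33,45)]
def RING(r,z0=5): return np.r_[circ(r,z0),circ(r,z0+8)]
def cen(pts):
    m=cv2.moments(cv2.convexHull(np.float32(pts))); return np.array([m['m10'],m['m01']])/m['m00']
def mask(im,h,smin,vmin,px,w=32):
    hsv=cv2.cvtColor(im,cv2.COLOR_RGB2HSV).astype(int); H,S,V=hsv[...,0],hsv[...,1],hsv[...,2]
    m=((H>=h[0])&(H<=h[1])&(S>=smin[0])&(S<=smin[1])&(V>=vmin))
    k=np.zeros_like(m); x,y=int(px[0]),int(px[1]); k[max(0,y-w):y+w,max(0,x-w):x+w]=1
    m=(m&k).astype(np.uint8)
    n,l,st,_=cv2.connectedComponentsWithStats(m); i=1+np.argmax(st[1:,4]) if n>1 else 0
    ys,xs=np.where(l==i); return np.c_[xs,ys]
def fit(model,obs,x0):
    """obs: list of (cal, hull points)"""
    f=lambda p: np.r_[tuple(cen([proj(c,q) for q in model+[p[0],p[1],0]])-cen(pts) for c,pts in obs)]
    s=least_squares(f,x0); return s.x.round(1), s.fun.round(2)
IT=dict(bowl=(BOWL,(8,25),(70,255),40,(603,-299)),lid=(LID,(105,125),(150,255),40,(456,-335)),
 shaker_green=(CAP,(50,75),(150,255),40,(458,-160)),shaker_yellow=(CAP,(22,34),(150,255),60,(455,-5)),
 ring_white=(RING(42),(0,180),(0,70),110,(546,236)),ring_green=(RING(37),(45,80),(120,255),40,(640,236)),ring_yellow=(RING(37),(18,34),(120,255),60,(458,236)),
 bowl_dark=(BOWL,(0,18),(60,255),0,(590,-22)))
def locate(names,cams):
    ims={c:(optics.get_calibration(c),optics.capture(c)) for c in cams}
    for n in names:
        M,h,s,v,x0=IT[n]; ob=[]
        for c in cams:
            cal,im=ims[c]; q=np.array([proj(cal,k) for k in M+[*x0,0]]); pts=mask(im,h,s,v,q.mean(0))
            ob.append((cal,pts)); print('  ',n,c,'size',np.ptp(pts,axis=0)+1,'model',np.ptp(q,axis=0).round(1), fit(M,[ob[-1]],x0)[0])
        print(n,*fit(M,ob,x0))
E
python3 -c "
from h import *
locate(list(IT),('top','scene'))"
```

```text
bowl top size [26 26] model [28.2 26.9] [ 600.  -308.2]
   bowl scene size [33 33] model [34.2 33.6] [ 599.8 -308. ]
bowl [ 599.8 -308. ] [-0.05  0.05 -0.06  0.01]
   lid top size [28 28] model [29.5 29.3] [ 453.9 -332.2]
   lid scene size [30 21] model [31.7 22.2] [ 454.4 -331.8]
lid [ 454.  -332.1] [-0.05 -0.04  0.   -0.12]
   shaker_green top size [6 9] model [17.7 17. ] [ 452.3 -155.2]
   shaker_green scene size [17 17] model [19.2 18.9] [ 460.3 -165.3]
shaker_green [ 458. -160.] [ 1.92 -2.4   2.62  0.23]
   shaker_yellow top size [14 15] model [16.8 17. ] [449.3  -5. ]
   shaker_yellow scene size [19 18] model [19.5 20.5] [454.6  -5. ]
shaker_yellow [454.   -5.5] [-4.62 -1.93  3.12  2.45]
   ring_white top size [33 33] model [33.5 32.7] [544.7 238.1]
   ring_white scene size [46 42] model [46.3 43.3] [546.1 238.6]
ring_white [545.5 238.4] [-0.11 -0.32 -0.   -0.34]
   ring_green top size [3 4] model [29.4 28.7] [620.4 267.8]
   ring_green scene size [43 43] model [43.9 44.3] [639.1 238.6]
ring_green [633.5 243.5] [ 9.41 -5.1   3.92 -1.35]
   ring_yellow top size [29 29] model [29.7 28.9] [448.  241.5]
   ring_yellow scene size [38 33] model [38.5 33.9] [450.2 242.5]
ring_yellow [449.2 242.1] [-0.24 -0.5  -0.03 -0.43]
   bowl_dark top size [25 26] model [26.3 26.9] [593.7 -22. ]
   bowl_dark scene size [34 37] model [34.1 37.5] [596.3 -20.2]
bowl_dark [594.9 -21.3] [ 0.05 -0.43  0.2  -0.5 ]
```

```bash
sed -i 's/least_squares(f,x0)/least_squares(f,x0,diff_step=1e-3,x_scale=100)/; s/(50,75),(150,255),40/(45,90),(90,255),25/; s/(45,80),(120,255),40/(45,90),(70,255),25/' h.py
sed -i 's/(22,34),(150,255),60,(455,-5)/(22,34),(120,255),60,(452,-12)/' h.py
python3 -c "
from h import *
IT['shaker_black']=(CAP,(0,180),(0,255),0,(578,-178))
locate(['shaker_green','shaker_yellow','ring_green'],('top','scene'))
tool([599.8,-308,150])"
```

```text
shaker_green top size [16 16] model [17.7 17. ] [ 458.4 -166.3]
   shaker_green scene size [18 17] model [19.2 18.9] [ 459.8 -164.5]
shaker_green [ 458.9 -165.6] [-0.3  -0.18 -0.14 -0.43]
   shaker_yellow top size [16 16] model [16.8 17. ] [449.  -16.5]
   shaker_yellow scene size [19 18] model [19.4 20.3] [451.4 -14.5]
shaker_yellow [450.  -15.6] [-0.38 -0.39 -0.1  -0.63]
   ring_green top size [17 19] model [29.4 28.7] [621.2 220.5]
   ring_green scene size [43 43] model [43.9 44.3] [639.1 238.6]
ring_green [633.5 233.6] [-5.1  -4.61 -1.38 -4.2 ]
tool [177.4 546.7 231.1] y axis deg 72.0 delta [-665.6 -682.5   81.5]
```

```bash
echo '0,0,0,-0.105;0,0,0,-0.105;0,0,0,-0.104;-18,-35,3,0;-18,-35,3,0;-18,-35,3,0;-18,-35,3,0;-18,-35,3,0;-18,-35,3,0;-18,-35,3,0' | python3 -m inch 85 40
echo '-18,-35,3,0;-18,-35,3,0;-18,-35,3,0;-18,-35,3,0;-18,-35,3,0;-18,-35,3,0;-18,-35,3,0;-18,-35,3,0;-18,-35,3,0;-18,-35,3,0' | python3 -m inch
python3 -c "
from h import *
tool([599.8,-308,150])"
```

```text
time_s: 2.23
position: [305.1, 301.2, 211.2]
orientation: [-0.001, 3.138, 0.004]
force: [1.8, 0.7, 0.9]
finger_gap: 84.8
grip_force: 0.0
time_s: 3.07
position: [485.6, -50.3, 181.1]
orientation: [0.001, 3.138, -0.001]
force: [0.2, 0.3, 0.3]
finger_gap: 85.1
grip_force: 0.0
tool [485.6 -50.3 181.1] y axis deg 90.0 delta [-114.1 -257.6   31.7]
```

```bash
echo '-16,-36,4,0;-16,-36,4,0;-16,-36,4,0;-16,-36,4,0;-16,-36,4,0;-16,-36,4,0;-16,-36,4,0;0,0,0,0;0,0,0,0' | python3 -m inch
python3 - <<'E'
from h import *
tool([599.8,-308,150])
c=optics.get_calibration('wrist'); im=optics.capture('wrist'); cv2.imwrite('pics/w1.png',im[...,::-1])
print(proj(c,[599.8,-308,45]),c)
E
```

```text
time_s: 3.82
position: [596.7, -302.5, 151.3]
orientation: [0.004, 3.14, -0.001]
force: [-0.7, 0.3, 1.5]
finger_gap: 85.0
grip_force: 0.0
tool [ 596.7 -302.5  151.3] y axis deg 89.9 delta [-3.1 -5.5  1.3]
[272.8873318  210.40346426] {'fx': 347.94974222489475, 'fy': 347.94974222489475, 'cx': 280.1231092929996, 'cy': 208.69224393961542, 'xyz': array([ 516.37725665, -302.35036433,  293.56689064]), 'rotation': array([-0.25044116, -0.24997474,  1.55344765])}
```

View pics/w1.png

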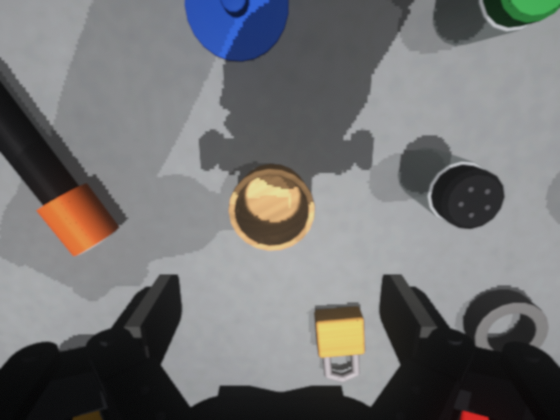

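The wrist view has the bowl rim centred at (272,208), against a prediction of (273,210). The fit is good, so I'm descending.

```bash
echo '-1,-2,35,0;-1,-2,35,0;-1,-2,35,0;0,0,20,0;0,0,16,0;0,0,0,0;0,0,0,0' | python3 -m inch
echo '0,0,0,0;0,0,0,0;0,0,0,0;0,0,0,0;0,0,0,0;0,0,0,0' | python3 -m inch 50 40
echo '0,0,-10,0;0,0,-25,0;0,0,-35,0;0,0,-35,0;0,0,-35,0;0,0,0,0;0,0,0,0' | python3 -m inch
python3 -c "
from h import *
tool([545.5,238.4,150])"
```

```text
time_s: 4.45
position: [598.2, -304.3, 11.6]
orientation: [0.002, -3.141, -0.001]
force: [0.2, -0.1, -0.5]
finger_gap: 84.8
grip_force: 0.0
time_s: 4.95
position: [600.4, -306.7, 14.7]
orientation: [-0.001, 3.137, -0.004]
force: [-1.0, 1.4, 5.3]
finger_gap: 63.8
grip_force: 43.4
time_s: 5.53
position: [601.1, -307.4, 156.3]
orientation: [-0.0, 3.134, -0.007]
force: [-0.1, -0.4, -1.8]
finger_gap: 64.1
grip_force: 44.5
tool [ 601.1 -307.4  156.3] y axis deg 90.0 delta [ 55.5 545.8   3.4]
```

```bash
echo '2,20,0,0;4,39,0,0;4,39,0,0;4,39,0,0;4,39,0,0;4,39,0,0;4,39,0,0;4,39,0,0;4,39,0,0;4,39,0,0' | python3 -m inch
echo '4,39,0,0;4,39,0,0;4,39,0,0;4,38,0,0;2,20,0,0;0,0,0,0;0,0,0,0;0,0,0,0' | python3 -m inch
python3 - <<'E'
from h import *
tool([545.5,238.4,35]); print(ctrl.observe()['finger_gap'])
c=optics.get_calibration('wrist'); im=optics.capture('wrist'); cv2.imwrite('pics/w2.png',im[...,::-1])
print(proj(c,[545.5,238.4,13]))
E
```

```text
time_s: 6.37
position: [559.0, 66.9, 150.5]
orientation: [0.0, -3.14, -0.0]
force: [0.5, 0.5, -1.0]
finger_gap: 64.6
grip_force: 44.6
time_s: 7.03
position: [541.9, 239.3, 150.6]
orientation: [0.0, -3.14, 0.002]
force: [-0.0, -0.9, -1.1]
finger_gap: 64.5
grip_force: 44.7
tool [541.9 239.3 150.6] y axis deg 90.0 delta [ -3.8  -0.8 115.6]
64.53271707416722
[279.13649138 199.4525475 ]
```

View pics/w2.png

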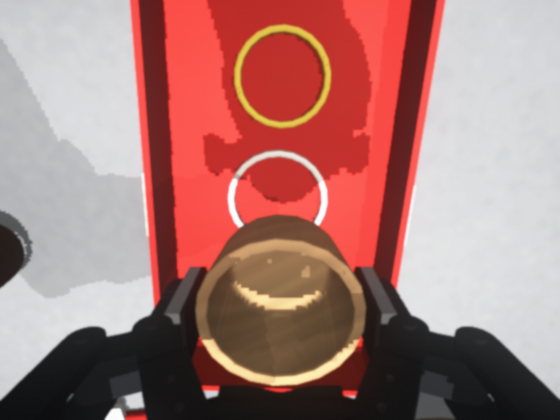

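The bowl is held level, and the white ring is centred at (278,200) as predicted. I'm lowering it.

```bash
echo '-2,0,30,0;-2,-1,35,0;0,0,35,0;0,0,20,0;0,0,5,0;0,0,0,0;0,0,0,0;0,0,0,0' | python3 -m inch
echo '0,0,2,0;0,0,0,0;0,0,0,0' | python3 -m inch
python3 -c "
from h import *
s=ctrl.observe();print(s['force'],s['position'],s['grip_force'])
locate(['bowl'],()) if 0 else 0"
```

```text
time_s: 7.75
position: [548.5, 239.1, 28.5]
orientation: [0.001, 3.138, 0.002]
force: [0.7, -0.4, -1.0]
finger_gap: 64.2
grip_force: 44.7
time_s: 8.0
position: [547.3, 239.3, 25.3]
orientation: [-0.0, 3.14, 0.001]
force: [-0.4, -0.3, -1.1]
finger_gap: 64.2
grip_force: 44.7
[-0.3839781  -0.32359006 -1.11223678] [547.27752603 239.29457201  25.30052627] 44.674706370569766
```

```bash
for i in 1; do echo '0,0,2,0;0,0,0,0;0,0,0,0' | python3 -m inch; echo '0,0,1.5,0;0,0,0,0;0,0,0,0' | python3 -m inch;echo '0,0,1.5,0;0,0,0,0;0,0,0,0' | python3 -m inch; done | grep -E 'pos|force:'
```

```text
position: [546.4, 239.1, 22.2]
force: [-0.8, 0.4, -0.9]
grip_force: 44.7
position: [546.4, 239.1, 20.6]
force: [-0.6, -0.3, -0.7]
grip_force: 44.7
position: [546.7, 239.1, 19.8]
force: [-1.8, -0.7, 3.9]
grip_force: 45.0
```

Contact at z≈20 as expected. Next: release and go up.

```bash
echo '0,0,0,0;0,0,0,0;0,0,0,0;0,0,0,0;0,0,0,0' | python3 -m inch 85
echo '0,0,-20,0;0,0,-35,0;0,0,-35,0;0,0,-35,0;0,0,0,0;0,0,0,0' | python3 -m inch
python3 - <<'E'
from h import *
IT['bowl']=(BOWL+[0,0,5],(8,25),(50,200),60,(545,238))
c=optics.get_calibration('scene'); im=optics.capture('scene'); x,y=proj(c,[545,238,30]).astype(int)
cv2.imwrite('pics/s2.png',cv2.resize(im[y-70:y+70,x-80:x+80,::-1],None,fx=4,fy=4))
print([(proj(c,np.array([545.5,238.4,z]))-[x-80,y-70])*4 for z in(13,50)])
locate(['bowl'],('scene',))
E
```

```text
time_s: 9.17
position: [546.6, 239.0, 19.2]
orientation: [0.0, -3.142, -0.0]
force: [-0.2, -0.1, -0.4]
finger_gap: 85.0
grip_force: 0.0
time_s: 9.67
position: [548.8, 239.7, 147.2]
orientation: [-0.0, 3.135, 0.003]
force: [0.1, 0.2, -0.7]
finger_gap: 84.9
grip_force: 0.0
[array([315.69190697, 302.12016916]), array([332.21709742, 262.87269074])]
   bowl scene size [38 41] model [38.9 41. ] [548.1 241.1]
bowl [548.1 241.1] [ 0. -0.]
```

View pics/s2.png

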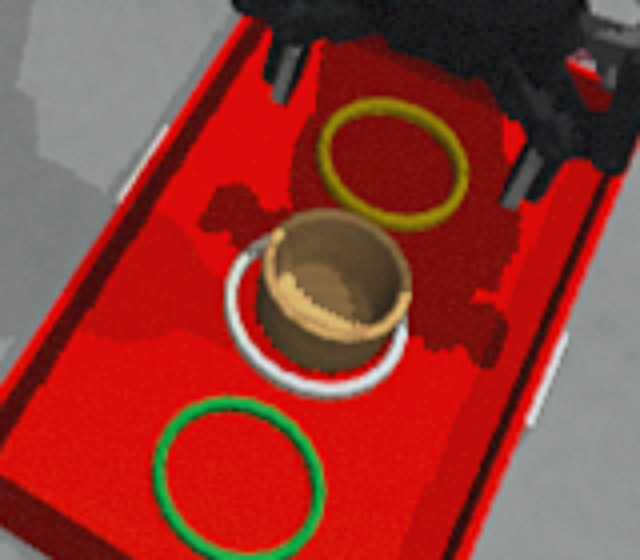

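The bowl stands inside the white ring at about (548,241), upright and open. Next the lid.

```bash
echo '3,-18,0,0;6,-38,0,0;6,-38,0,0;6,-38,0,0;6,-38,0,0;6,-38,0,0;6,-38,0,0;6,-38,0,0;6,-38,0,0;6,-38,0,0' | python3 -m inch 50
echo '6,-38,0,0;6,-38,0,0;6,-38,0,0;6,-38,0,0;6,-38,0,0;6,-22,0,0;3,0,0,0;0,0,0,0;0,0,0,0;0,0,0,0' | python3 -m inch
python3 - <<'E'
from h import *
tool([454,-332.1,20])
c=optics.get_calibration('wrist'); im=optics.capture('wrist'); cv2.imwrite('pics/w3.png',im[...,::-1])
print(proj(c,[454,-332.1,29]),proj(c,[454,-332.1,9]))
E
```

```text
time_s: 10.6
position: [487.4, -122.1, 142.3]
orientation: [0.0, -3.138, -0.002]
force: [-0.1, 0.2, 0.6]
finger_gap: 50.0
grip_force: 0.0
time_s: 11.43
position: [450.3, -331.2, 143.3]
orientation: [0.003, -3.14, -0.003]
force: [-0.0, -0.1, 0.3]
finger_gap: 49.8
grip_force: 0.0
tool [ 450.3 -331.2  143.3] y axis deg 90.1 delta [ -3.8  -1.1 123.3]
[278.61547581 208.12938448] [278.65274308 200.67665254]
```

View pics/w3.png

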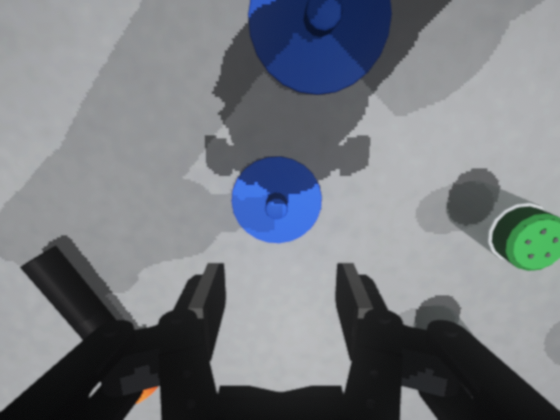

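The small lid's knob is at (277,206), as predicted. I'm descending on it.

```bash
echo '-2,-1,30,0;-2,0,35,0;0,0,35,0;0,0,20,0;0,0,3,0;0,0,0,0;0,0,0,0;0,0,0,0;0,0,0,0' | python3 -m inch
echo '0,0,2,0;0,0,0,0;0,0,0,0' | python3 -m inch
```

```text
time_s: 12.23
position: [456.2, -335.1, 23.3]
orientation: [-0.001, 3.139, -0.004]
force: [0.8, 0.6, 0.6]
finger_gap: 50.5
grip_force: 0.0
time_s: 12.48
position: [454.9, -334.2, 19.7]
orientation: [-0.0, 3.141, -0.001]
force: [0.1, -1.1, -0.4]
finger_gap: 49.7
grip_force: 0.0
```

```bash
echo '0,1,4,0;0,1,2.5,0;0,0,0,0;0,0,0,0;0,0,0,0' | python3 -m inch
echo '0,0,0,0;0,0,0,0;0,0,0,0;0,0,0,0;0,0,0,0;0,0,0,0;0,0,0,0' | python3 -m inch 8 40
```

```text
time_s: 12.9
position: [454.6, -331.9, 12.6]
orientation: [0.0, -3.141, -0.001]
force: [0.4, 0.6, 0.1]
finger_gap: 49.9
grip_force: 0.0
time_s: 13.48
position: [454.9, -332.2, 13.0]
orientation: [-0.0, 3.141, -0.001]
force: [-0.9, 0.3, 2.3]
finger_gap: 16.0
grip_force: 39.1
```

```bash
echo '0,0,-10,0;0,0,-25,0;0,0,-35,0;0,0,-35,0;0,0,-35,0;0,0,0,0;0,0,0,0;0,0,0,0' | python3 -m inch - 50
python3 - <<'E'
from h import *
tool([547.5,240.5,150])
c=optics.get_calibration('wrist'); im=optics.capture('wrist'); cv2.imwrite('pics/w4.png',im[...,::-1])
E
```

```text
time_s: 14.15
position: [454.4, -331.7, 152.7]
orientation: [0.0, -3.141, -0.0]
force: [-0.3, 0.8, -1.4]
finger_gap: 15.7
grip_force: 48.8
tool [ 454.4 -331.7  152.7] y axis deg 90.0 delta [-93.2 572.2   2.9]
```

View pics/w4.png

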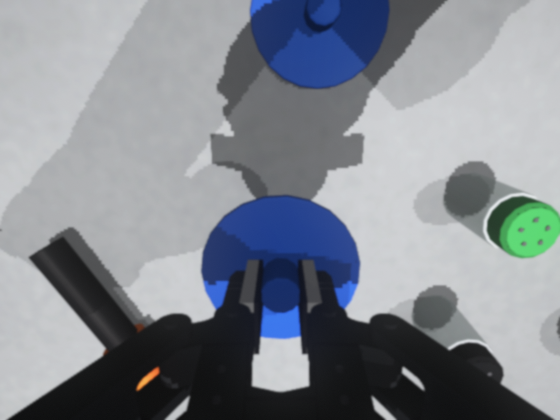

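The lid is held level by its knob at (282,285), so I'm carrying it over the bowl.

```bash
echo '-3,19,0,0;-6,38,0,0;-6,38,0,0;-6,38,0,0;-6,38,0,0;-6,38,0,0;-6,38,0,0;-6,38,0,0;-6,38,0,0;-6,38,0,0' | python3 -m inch
echo '-6,38,0,0;-6,38,0,0;-6,38,0,0;-6,38,0,0;-6,38,0,0;-6,21,0,0;0,0,0,0;0,0,0,0;0,0,0,0;0,0,0,0' | python3 -m inch
python3 -c "
from h import *
tool([547.3,239.7,70])"
```

```text
time_s: 15.03
position: [509.8, 31.0, 150.9]
orientation: [0.0, -3.138, -0.0]
force: [1.1, -0.9, 0.6]
finger_gap: 16.0
grip_force: 48.9
time_s: 15.87
position: [546.7, 238.6, 151.9]
orientation: [-0.002, -3.139, 0.002]
force: [-0.4, -0.4, -0.5]
finger_gap: 15.7
grip_force: 49.0
tool [546.7 238.6 151.9] y axis deg 89.9 delta [-0.8  1.2 81.9]
```

```bash
echo '0,1,30,0;0,0,30,0;0,0,15,0;0,0,7,0;0,0,0,0;0,0,0,0;0,0,0,0;0,0,0,0' | python3 -m inch
python3 -c "
from h import *
tool([547.3,239.7,59])"
```

```text
time_s: 16.53
position: [549.0, 241.2, 72.5]
orientation: [0.0, 3.139, 0.002]
force: [0.3, -0.6, -0.5]
finger_gap: 16.0
grip_force: 49.0
tool [549.  241.2  72.5] y axis deg 90.0 delta [ 1.7 -1.6 13.5]
```

```bash
(echo '1,-1,5,0;0,0,4,0;0,0,0,0;0,0,0,0;0,0,0,0' | python3 -m inch;echo '0,0,2,0;0,0,0,0;0,0,0,0' | python3 -m inch;echo '0,0,1,0;0,0,0,0;0,0,0,0' | python3 -m inch;echo '0,0,0,0;0,0,0,0;0,0,0,0' | python3 -m inch)| grep -E 'pos|force:'
```

```text
position: [546.5, 240.1, 61.7]
force: [-0.2, 0.3, -0.1]
grip_force: 49.0
position: [546.5, 240.1, 59.7]
force: [-0.6, -0.3, -0.1]
grip_force: 49.0
position: [546.5, 240.0, 58.8]
force: [-0.2, 0.3, -0.4]
grip_force: 49.0
position: [546.6, 240.0, 58.8]
force: [-1.3, 0.6, -0.1]
grip_force: 49.0
```

```bash
(echo '0,0,1,0;0,0,0,0;0,0,0,0' | python3 -m inch;echo '0,0,0.7,0;0,0,0,0;0,0,0,0' | python3 -m inch)| grep -E 'pos|force:'
```

```text
position: [546.8, 240.1, 58.4]
force: [-1.3, -0.3, 4.9]
grip_force: 49.7
position: [546.8, 240.1, 58.4]
force: [-2.9, -1.1, 9.3]
grip_force: 50.2
```

```bash
echo '0,0,0,0;0,0,0,0;0,0,0,0;0,0,0,0' | python3 -m inch 50
echo '0,0,-20,0;0,0,-35,0;0,0,-35,0;0,0,0,0;0,0,0,0;0,0,0,0' | python3 -m inch 85
python3 - <<'E'
from h import *
IT['lid']=(LID+[0,0,45],(105,125),(120,255),40,(547,240))
c=optics.get_calibration('scene'); im=optics.capture('scene'); x,y=proj(c,[545,238,30]).astype(int)
cv2.imwrite('pics/s3.png',cv2.resize(im[y-70:y+70,x-80:x+80,::-1],None,fx=4,fy=4))
locate(['lid'],('scene',))
IT['shaker_green']=(CAP,*IT['shaker_green'][1:4],(459,-165.6))
locate(['shaker_green','shaker_yellow'],('scene','top'))
tool([458.9,-165.6,150])
E
```

```text
time_s: 18.53
position: [546.4, 240.0, 56.7]
orientation: [0.0, -3.141, 0.0]
force: [-0.6, 0.3, 0.1]
finger_gap: 50.2
grip_force: 0.0
time_s: 19.03
position: [546.5, 240.0, 146.7]
orientation: [0.0, -3.142, -0.0]
force: [-0.9, 0.9, -0.1]
finger_gap: 84.8
grip_force: 0.0
   lid scene size [43 39] model [43.7 39.6] [548. 242.]
lid [548. 242.] [0. 0.]
   shaker_green scene size [18 17] model [19.2 18.9] [ 459.8 -164.6]
   shaker_green top size [16 16] model [17.7 17. ] [ 458.4 -166.3]
shaker_green [ 458.9 -165.6] [-0.13 -0.41 -0.28 -0.18]
   shaker_yellow scene size [19 18] model [19.4 20.3] [451.3 -14.7]
   shaker_yellow top size [16 17] model [16.8 17. ] [449.5 -16.3]
shaker_yellow [450.2 -15.6] [-0.09 -0.49 -0.3  -0.3 ]
tool [545.4 239.7 145.3] y axis deg 90.0 delta [  86.6 -405.3   -4. ]
```

View pics/s3.png

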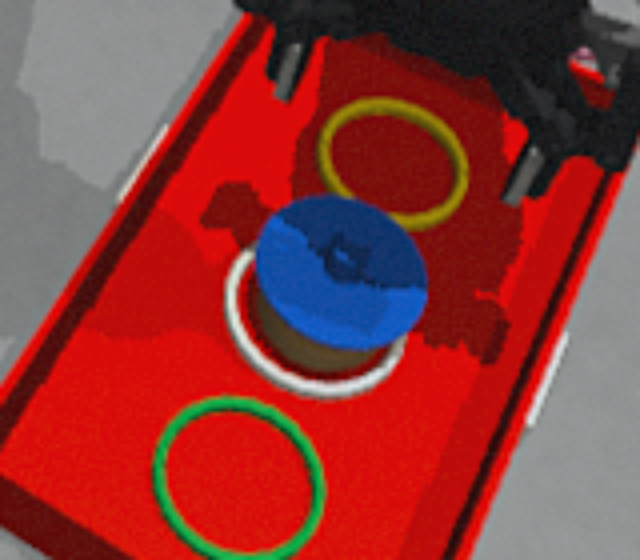

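The lid is seated flat on the bowl. Now the green shaker.

```bash
echo '3,-17,0,0;8,-37,0,0;8,-37,0,0;8,-37,0,0;8,-37,0,0;8,-37,0,0;8,-37,0,0;8,-37,0,0;8,-37,0,0;8,-37,0,0' | python3 -m inch
echo '8,-37,0,0;4,-18,0,0;0,0,0,0;0,0,0,0;0,0,0,0;0,0,0,0' | python3 -m inch
python3 -c "
from h import *
tool([458.9,-165.6,26])"
```

```text
time_s: 20.07
position: [470.3, -111.4, 146.3]
orientation: [0.001, -3.14, -0.001]
force: [1.4, -0.7, -0.1]
finger_gap: 84.9
grip_force: 0.0
time_s: 20.57
position: [459.5, -163.6, 146.7]
orientation: [0.003, -3.141, -0.002]
force: [-0.0, 0.3, -0.2]
finger_gap: 85.0
grip_force: 0.0
tool [ 459.5 -163.6  146.7] y axis deg 90.1 delta [  0.5  -2.1 120.7]
```

```bash
echo '0,-2,30,0;0,0,35,0;0,0,35,0;0,0,15,0;0,0,5,0;0,0,0,0;0,0,0,0;0,0,0,0' | python3 -m inch
echo '0,0,0,0;0,0,0,0;0,0,0,0;0,0,0,0;0,0,0,0;0,0,0,0;0,0,0,0' | python3 -m inch 30 40
echo '0,0,-10,0;0,0,-25,0;0,0,-35,0;0,0,-35,0;0,0,-35,0;0,0,0,0;0,0,0,0;0,0,0,0' | python3 -m inch
python3 -c "
from h import *
tool([638.5,239,165])"
```

```text
time_s: 21.23
position: [461.2, -167.2, 28.6]
orientation: [-0.002, 3.139, -0.002]
force: [0.3, -0.0, -0.3]
finger_gap: 85.0
grip_force: 0.0
time_s: 21.82
position: [460.2, -167.2, 28.0]
orientation: [-0.0, 3.14, -0.0]
force: [-1.2, 1.4, 5.3]
finger_gap: 43.0
grip_force: 40.2
time_s: 22.48
position: [459.2, -166.8, 166.5]
orientation: [0.0, -3.141, -0.001]
force: [0.4, -0.2, -1.1]
finger_gap: 43.2
grip_force: 41.0
tool [ 459.2 -166.8  166.5] y axis deg 90.0 delta [-179.3  405.8    1.6]
```

```bash
echo '-7,16,0,0;-15,34,0,0;-15,34,0,0;-15,34,0,0;-15,34,0,0;-15,34,0,0;-15,34,0,0;-15,34,0,0;-15,34,0,0;-15,34,0,0' | python3 -m inch
echo '-15,34,0,0;-15,34,0,0;-7,16,0,0;0,0,0,0;0,0,0,0;0,0,0,0;0,0,0,0' | python3 -m inch
python3 - <<'E'
from h import *
tool([638.5,239,45])
c=optics.get_calibration('wrist'); im=optics.capture('wrist'); cv2.imwrite('pics/w5.png',im[...,::-1])
print(proj(c,[638.5,239,13]))
E
```

```text
time_s: 23.32
position: [600.3, 156.7, 164.2]
orientation: [0.001, -3.137, 0.001]
force: [0.1, 0.4, -1.3]
finger_gap: 42.9
grip_force: 41.1
time_s: 23.9
position: [637.7, 237.6, 166.1]
orientation: [-0.002, -3.139, 0.001]
force: [0.3, 0.6, -0.6]
finger_gap: 43.1
grip_force: 41.2
tool [637.7 237.6 166.1] y axis deg 89.9 delta [ -1.1   1.5 121.1]
[281.83031983 191.56540173]
```

View pics/w5.png

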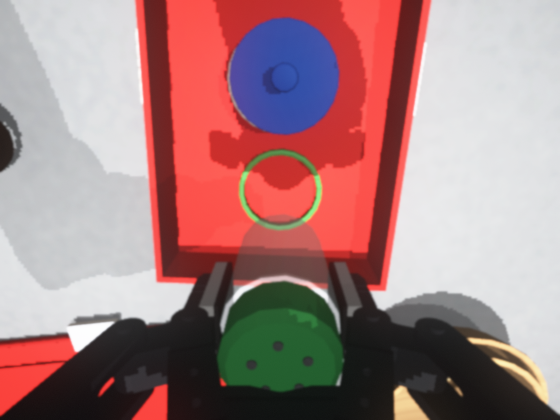

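The green ring is centred at (281,190), as predicted. I'm lowering the shaker.

```bash
(echo '0,1,30,0;0,0,35,0;0,0,30,0;0,0,20,0;0,0,6,0;0,0,0,0;0,0,0,0;0,0,0,0;0,0,0,0' | python3 -m inch;echo '0,0,4,0;0,0,0,0;0,0,0,0' | python3 -m inch;echo '0,0,3,0;0,0,0,0;0,0,0,0' | python3 -m inch)| grep -E 'pos|force:'
```

```text
position: [640.4, 240.4, 48.6]
force: [1.0, 0.4, -0.5]
grip_force: 41.2
position: [638.6, 240.1, 42.3]
force: [0.6, 0.1, -1.4]
grip_force: 41.2
position: [638.2, 240.0, 38.7]
force: [0.1, 0.2, -1.4]
grip_force: 41.2
```

```bash
(echo '0,0,3,0;0,0,0,0;0,0,0,0' | python3 -m inch;echo '0,0,1,0;0,0,0,0;0,0,0,0' | python3 -m inch;echo '0,0,1,0;0,0,0,0;0,0,0,0' | python3 -m inch)| grep -E 'pos|force:'
```

```text
position: [638.3, 240.0, 35.8]
force: [-0.9, 0.1, -1.3]
grip_force: 41.2
position: [638.6, 240.0, 35.1]
force: [0.4, 0.0, 0.1]
grip_force: 41.2
position: [638.5, 240.1, 34.1]
force: [0.3, -0.3, -1.9]
grip_force: 41.2
```

```bash
(echo '0,0,1,0;0,0,0,0;0,0,0,0' | python3 -m inch;echo '0,0,1,0;0,0,0,0;0,0,0,0' | python3 -m inch)| grep -E 'pos|force:'
```

```text
position: [638.5, 240.1, 33.1]
force: [1.0, -0.9, -0.6]
grip_force: 41.2
position: [638.6, 240.1, 33.0]
force: [-2.6, -1.2, 5.3]
grip_force: 41.7
```

```bash
echo '0,0,0,0;0,0,0,0;0,0,0,0;0,0,0,0;0,0,0,0' | python3 -m inch 85
echo '0,0,-20,0;0,0,-35,0;0,0,-35,0;0,0,-30,0;0,0,0,0;0,0,0,0;0,0,0,0' | python3 -m inch
python3 - <<'E'
from h import *
IT['shaker_green']=(CAP+[0,0,5],*IT['shaker_green'][1:4],(638.5,240))
locate(['shaker_green'],('scene',))
tool([450.2,-15.6,150])
E
```

```text
time_s: 26.87
position: [638.5, 240.0, 31.9]
orientation: [0.0, -3.141, -0.0]
force: [-0.2, -0.1, -0.6]
finger_gap: 84.8
grip_force: 0.0
time_s: 27.45
position: [638.4, 240.0, 151.7]
orientation: [0.0, -3.141, -0.0]
force: [1.1, -0.6, -0.1]
finger_gap: 85.2
grip_force: 0.0
   shaker_green scene size [26 28] model [27.5 29.3] [639.8 241.8]
shaker_green [639.8 241.8] [-0. -0.]
tool [637.7 239.8 150.6] y axis deg 90.0 delta [ 187.5 -255.4    1.2]
```

```bash
echo '10,-14,0,0;21,-28.5,0,0;21,-28.5,0,0;21,-28.5,0,0;21,-28.5,0,0;21,-28.5,0,0;21,-28.5,0,0;21,-28.5,0,0;21,-28.5,0,0;10,-14,0,0' | python3 -m inch
echo '0,0,0,0;0,0,0,0;0,0,0,0;0,0,0,0' | python3 -m inch
python3 -c "
from h import *
tool([450.2,-15.6,28])"
```

```text
time_s: 28.33
position: [446.2, -17.8, 150.1]
orientation: [-0.003, -3.136, 0.0]
force: [0.1, 0.1, 0.7]
finger_gap: 84.8
grip_force: 0.0
time_s: 28.67
position: [451.1, -15.2, 151.6]
orientation: [0.002, -3.141, -0.001]
force: [0.2, -0.0, -0.2]
finger_gap: 85.3
grip_force: 0.0
tool [451.1 -15.2 151.6] y axis deg 90.1 delta [  0.8  -0.5 123.6]
```

```bash
echo '1,0,30,0;0,0,35,0;0,0,35,0;0,0,18,0;0,0,5,0;0,0,0,0;0,0,0,0;0,0,0,0' | python3 -m inch
echo '0,0,0,0;0,0,0,0;0,0,0,0;0,0,0,0;0,0,0,0;0,0,0,0;0,0,0,0' | python3 -m inch 30 40
echo '0,0,-10,0;0,0,-25,0;0,0,-35,0;0,0,-35,0;0,0,-35,0;0,0,0,0;0,0,0,0;0,0,0,0' | python3 -m inch
python3 -c "
from h import *
tool([449.2,242.1,165])"
```

```text
time_s: 29.33
position: [451.5, -16.0, 30.5]
orientation: [-0.001, 3.139, -0.001]
force: [0.9, -0.4, -0.6]
finger_gap: 85.0
grip_force: 0.0
time_s: 29.92
position: [450.4, -16.2, 30.0]
orientation: [-0.0, 3.14, -0.0]
force: [-0.4, -0.0, 6.1]
finger_gap: 42.9
grip_force: 39.9
time_s: 30.58
position: [449.2, -16.0, 168.6]
orientation: [0.0, -3.141, -0.0]
force: [-0.5, -0.4, -2.1]
finger_gap: 43.5
grip_force: 41.1
tool [449.2 -16.  168.6] y axis deg 90.0 delta [ -0.  258.1   3.6]
```

```bash
echo '0,20,0,0;0,37,0,0;0,37,0,0;0,37,0,0;0,37,0,0;0,37,0,0;0,37,0,0;0,16,0,0;0,0,0,0;0,0,0,0' | python3 -m inch
echo '0,0,0,0;0,0,0,0' | python3 -m inch
python3 - <<'E'
from h import *
tool([449.5,242.1,48])
c=optics.get_calibration('wrist'); im=optics.capture('wrist')
q=np.array([proj(c,k) for k in RING(37)+[449.5,242.1,0]]); p=mask(im,(18,34),(120,255),60,q.mean(0),60); print(q.min(0),q.max(0),p.min(0),p.max(0))
E
```

```text
time_s: 31.42
position: [447.9, 242.0, 167.0]
orientation: [0.004, -3.138, 0.003]
force: [0.3, 0.9, -0.9]
finger_gap: 43.0
grip_force: 41.4
time_s: 31.58
position: [448.9, 240.6, 168.2]
orientation: [-0.002, -3.14, 0.002]
force: [-1.1, -0.2, -2.3]
finger_gap: 43.1
grip_force: 41.4
tool [448.9 240.6 168.2] y axis deg 89.9 delta [ -0.8   1.6 120.2]
[240.15442748 147.25308628] [323.76466159 229.53198052] [239 149] [321 229]
```

The yellow ring matches its prediction within about 1 mm, so I'm lowering the shaker.

```bash
(echo '0,1,30,0;0,0,35,0;0,0,30,0;0,0,20,0;0,0,8,0;0,0,0,0;0,0,0,0;0,0,0,0;0,0,0,0' | python3 -m inch;echo '0,0,4,0;0,0,0,0;0,0,0,0;0,0,0,0' | python3 -m inch;echo '0,0,2.5,0;0,0,0,0;0,0,0,0' | python3 -m inch;echo '0,0,1,0;0,0,0,0;0,0,0,0' | python3 -m inch)| grep -E 'pos|force:'
```

```text
position: [451.3, 243.5, 47.9]
force: [-0.3, 0.8, -2.1]
grip_force: 41.4
position: [449.6, 243.1, 42.3]
force: [0.2, 0.2, -1.0]
grip_force: 41.4
position: [449.3, 243.0, 39.4]
force: [0.1, 0.5, -1.5]
grip_force: 41.4
position: [449.5, 243.0, 38.5]
force: [0.7, 0.9, -0.6]
grip_force: 41.4
```

```bash
(echo '0,0,1.5,0;0,0,0,0;0,0,0,0' | python3 -m inch;echo '0,0,1,0;0,0,0,0;0,0,0,0' | python3 -m inch;echo '0,0,1,0;0,0,0,0;0,0,0,0' | python3 -m inch)| grep -E 'pos|force:'
```

```text
position: [449.4, 243.0, 37.0]
force: [0.0, 0.6, -1.8]
grip_force: 41.4
position: [449.5, 243.0, 36.1]
force: [0.8, -0.3, -1.5]
grip_force: 41.4
position: [449.7, 243.1, 35.2]
force: [-0.2, 0.2, -1.3]
grip_force: 41.4
```

```bash
echo '0,0,1,0;0,0,0,0;0,0,0,0' | python3 -m inch| grep -E 'pos|force:'
```

```text
position: [449.7, 243.1, 35.1]
force: [-1.9, -2.1, 7.1]
grip_force: 42.1
```

Contact. I'll release, retreat well clear of the tub, and look.

```bash
echo '0,0,0,0;0,0,0,0;0,0,0,0;0,0,0,0;0,0,0,0' | python3 -m inch 85
echo '0,0,-20,0;0,0,-35,0;0,0,-35,0;0,0,-30,0;0,-20,0,0;0,-35,0,0;0,-35,0,0;0,-35,0,0;0,-35,0,0;0,-35,0,0' | python3 -m inch
echo '0,-20,0,0;0,0,0,0;0,0,0,0;0,0,0,0' | python3 -m inch
python3 - <<'E'
from h import *
f=[0,0,5]
for n,M,x in(('shaker_green',CAP,(638.5,240)),('shaker_yellow',CAP,(449.5,243)),): IT[n]=(M+f,*IT[n][1:4],x)
IT['lid']=(LID+[0,0,45],*IT['lid'][1:4],(547,240))
locate(['shaker_green','shaker_yellow','lid','ring_white','ring_green','ring_yellow','bowl_dark'],('scene',))
im=optics.capture('scene'); cv2.imwrite('pics/end.png',im[...,::-1])
E
```

```text
time_s: 34.63
position: [449.5, 243.0, 34.0]
orientation: [0.0, -3.141, -0.0]
force: [-0.2, -0.2, 0.0]
finger_gap: 85.0
grip_force: 0.0
time_s: 35.47
position: [449.3, 46.6, 154.1]
orientation: [-0.001, 3.141, 0.0]
force: [1.0, 0.4, -0.1]
finger_gap: 84.9
grip_force: 0.0
time_s: 35.8
position: [449.5, 28.5, 154.0]
orientation: [0.0, -3.141, -0.001]
force: [-0.9, 0.4, 0.4]
finger_gap: 84.8
grip_force: 0.0
   shaker_green scene size [26 28] model [27.5 29.3] [639.7 241.9]
shaker_green [639.7 241.9] [-0. -0.]
   shaker_yellow scene size [23 22] model [24.4 23.5] [451.7 245. ]
shaker_yellow [451.7 245. ] [-0.  0.]
   lid scene size [42 38] model [43.7 39.6] [548.1 241.7]
lid [548.1 241.7] [ 0. -0.]
   ring_white scene size [10 31] model [46.3 43.3] [559.  208.7]
ring_white [559.  208.7] [-0. -0.]
   ring_green scene size [44 52] model [43.9 44.3] [631.1 239. ]
ring_green [631.1 239. ] [0. 0.]
   ring_yellow scene size [23 22] model [38.5 33.9] [392.2 244.3]
ring_yellow [392.2 244.3] [-0. -0.]
   bowl_dark scene size [34 37] model [34.1 37.5] [596.  -20.9]
bowl_dark [596.  -20.9] [-0. -0.]
```

View pics/end.png

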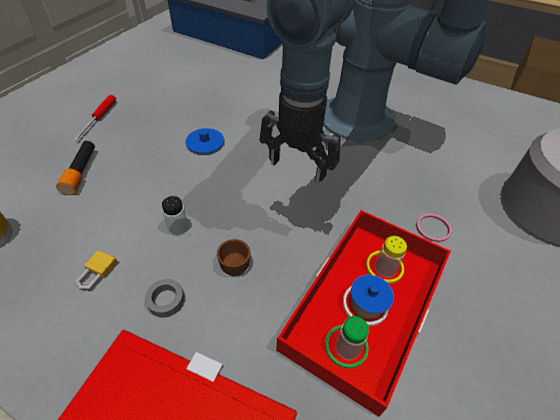

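All three are in their rings and upright: the yellow cap at (395,245), the lid at (372,296) and the green cap at (355,330). The look-alikes haven't moved and the robot is clear. The ring fits from this last picture are spoiled by occlusion, but the earlier unobstructed fits put each item within about 4 mm.

```bash
python3 -c "
from rig import order
print(order.finish_job())"
```

```text
the job is handed in; nothing more can be done
None
```

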